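# Shut a half-open valve with its loose key

### The job

The valve on the bench has been left half open, and its slotted spindle lies too deep in the bore for fingers. Take the T-handled key with the flat blade out of the key rack, put it down the bore into the slot and turn it clockwise (seen from above) until the valve is shut against its stop. Leave the key standing upright in the valve, and leave the other key in the rack and the jar and the bottle alone.

Things in the scene. Friction and masses are not known exactly. Their poses are not given: they have to be found in the camera images.
- blade_key: The right key: loose steel T-key, 0.25 kg, 141 mm tall, hanging upright in either hole of the rack. Origin: middle of the blade's bottom edge; z up, x along blade and crossbar. Blade 30 mm long (x), 8 thick (y), 32 high, bottom edge rounded; shank 12 mm thick; round collar 52 mm wide, underside at z = 90 mm, top at 96, hub 20 mm wide to 106. Lifts straight up out of the rack.
- blade_key_bar (a point): Centre of the blade key's crossbar, 134 mm above the blade's bottom edge: bar 80 mm long (x), 14 mm thick (y), 14 mm high; same axes as the key. The place to grip it from above, fingers closing along y across the 14 mm.
- round_key: The wrong key, to be left in the rack's other hole: a round knob 44 mm in diameter instead of the crossbar, and as its foot a plain round cylinder 30 mm in diameter and 34 mm high; collar and shank as the other key. Origin at the middle of the foot's bottom face; its top is 126 mm higher, 142 mm above the bench. It does not fit the slot.
- key_rack: The rack, fixed: base 100 x 250 mm (x, y), two end plates and a top plate 90 x 250 mm, top face 106 mm above the bench. Two through holes 39 mm in diameter, 60 mm either side of the middle along y. The keys hang by their collars on the top plate, feet visible below it, crossbar's centre 150 mm above the bench. Origin on the bench below the middle.
- valve: The valve, fixed: base 120 x 130 mm, upright round body 68 mm in outer diameter, rim 110 mm above the bench, open bore 44 mm in diameter. Two brass hose nozzles stick out along +y and -y to 88 mm from the axis, 45 mm high. Origin on the bench on the bore's axis. The key goes down until its collar lies on the rim, crossbar's centre then 154 mm above the bench.
- slot (a point): Middle of the spindle's slot floor, on the bore's axis, 18 mm above the bench; x lies along the slot and turns with it. The slot is open-ended, 18 mm wide between two brass lugs 28 mm long with rounded tops 22 mm above this point (70 mm below the rim). With the collar on the rim the blade's bottom edge is 2 mm above this point.
- spindle (a joint): Slot angle in rad, counter-clockwise from above, from the valve's x (square to the nozzles). 0: shut, slot across the line of the nozzles, at a stop; 1.57: open, slot along the nozzles. Starts at 0.65 to 0.95; stays where left (friction 0.1 N m). The blade has about 0.35 rad of play either way in the slot, so the key must turn about 0.35 rad past the slot angle wanted.
- jar: Bystander: a plastic sample jar with a white lid, 53 mm in diameter, 68 mm tall, standing between the valve and the rack. Origin at its underside.
- bottle: Bystander: a white plastic bottle, 60 mm in diameter, 150 mm tall, to the right of the valve. Origin at its underside.
- overhead_stirrer: An obstacle, part of the room, beyond the middle of the work: overhead stirrer on a blue foot, origin on the bench near the middle of the foot. Its blue motor, 146 mm across, hangs 0.39 to 0.55 m above the bench, its chuck from 0.33 m, about 12 mm nearer the robot than the origin and 27 mm to the right. Carry the key past on the robot's side of it, so that the wrist stays clear.

How it is judged:
On the way:
1. the blade key is down in the slot while the valve is still partly open (horizontal distance between blade_key and slot below 0.012 m and z of blade_key in the frame of slot below 0.012 m and value of joint spindle above 0.35 rad), for 0.1 s.
At the end, for the whole second after the job is handed in: The spindle is within 10 degrees (0.175 rad) of its shut stop, and the blade key stands at rest in the valve: its bottom edge within 12 mm sideways of the slot's middle and less than 12 mm above the slot's floor, its shank within 0.2 rad (11 degrees) of upright (value of joint spindle below 0.175 rad and horizontal distance between blade_key and slot below 0.012 m and z of blade_key in the frame of slot below 0.012 m and angle between blade_key's own z axis and vertical below 0.2 rad and linear speed of blade_key below 0.02 m/s); the robot touches nothing.
It fails at once if the other, round-footed key is taken or pushed (moved over 30 mm) (distance of round_key from where it was at the start of the episode above 0.03 m).
It fails at once if the jar is moved over 30 mm (distance of jar from where it was at the start of the episode above 0.03 m).
It fails at once if the bottle is moved over 30 mm (distance of bottle from where it was at the start of the episode above 0.03 m).
It also fails if it takes over 48 s, if anything falls off the work surface, if the arm or the gripper's body presses on something with over 40 N, if the wrist force passes 120 N, or if a joint passes its speed limit or range.

### The arm

A 6-joint arm with a two-finger parallel gripper is mounted at the origin on a cart in front of the work surface, level with it; the furniture and walls round the work are solid. World frame = base frame: x ahead of the robot, y to its left, z up, the work surface at z = 0. Lengths are in m, angles in rad, forces in N, time in s.
With the tool pointing down it reaches from about 0.275 to 0.725 m from the base axis. Payload 5.6 kg.
Tool frame: the origin (TCP) lies midway between the tips of the shut fingers; the grasp point (between the pads) lies 19 mm behind it; z points along the fingers, y is the line along which they close (so a half turn about z gives the same grasp; the last joint's range is limited). The gripper opens to 85 mm and grips with 20 to 120 N. Pads are 22 mm wide; open, the fingers measure 114 mm over their backs; the gripper's body (76 mm by 85 mm) begins 54 mm behind the grasp point. The pads swing forward as they close: fully open they stand 13 mm farther back than shut.
Start: joints at [-0.894, 0.255, 0.108, 0, -1.424, -0.285], TCP at [0.21, -0.508, 0.231] pointing down, gripper open.
Joint ranges: [-2.95, 2.95], [-1.21, 1.97], [-1.09, 1.5], [-2.87, 1.71], [-2.94, -0.07], [-3.05, 3.05]. Speed limits (rad/s): [2.57, 2.57, 3.14, 3.14, 3.14, 3.14].

### API

Orientations are given as a 3x3 rotation matrix whose columns are the frame's x, y, z axes.
In Python, from rig import manip gives the robot as it stands.
- The arm moves only by the tool send_rows, never from a script. Its argument "series" is a list of rows, each an object with "translation": the shift along the tool's x, y, z scaled (see below), a list of three; "turn": the turn, a rotation vector about the tool's x, y, z scaled (see below), a list of three; "grip": the opening, from -1 (shut) to 1 (fully open). In form: [{"translation": [x, y, z], "turn": [rx, ry, rz], "grip": grip}, ...]. A call has 1 to 20 rows; each row shifts and turns the commanded pose from where the row before left it, along the tool's axes as they then stand; what a row does not reach is not made up. The controller multiplies each number of a shift by 0.03 m and each number of a turn by 6 degrees. A row lasts 1/12 s, in which the tool goes at most 41.7 mm and 7.16 degrees, less where a joint would pass 70% of its speed; a pose out of reach is approached as far as the arm can. A call with a number of a shift or a turn outside -1 to 1 is refused whole. A call with a gripper value outside its range is refused whole. The fingers move at their own pace and stop on an object; "force" is the grip in N (left out, the last holds). Time passes only in rows, so rows that do not move let the fingers close. It gives the time, the measured TCP pose, the force, the opening and the grip force at its end, in the units of the state.
- manip.get_state(): the state, without advancing time (a new reading comes with each control period).
- manip.camera(name): name is "side" or "top" or "wrist"; returns the picture (480x640x3 uint8, blue, green, red); there is no depth.
- manip.calibration(name): a dict with "vfov" (degrees; the focal length in pixels is half the picture's height over the tangent of half this angle, whatever the lens; pixels are square), "cx", "cy" (the principal point, pixels), "k1" (the pictures are not rectified: a ray, as slopes to the right and down, at radius r is drawn at 1 + k1 r^2 times it, then the intrinsics apply), "camera_from_world" (4x4, takes a point from world to camera coordinates). Camera axes: x right, y up, looking along -z (the intrinsics and any distortion apply to the point x, -y, -z); pixel columns grow to the right and rows downward; lengths in m; the calibration is good to about 2 mm. A picture is of the moment at which its call begins: read the wrist's pose just before it. calibration takes no time and is no camera call; for the wrist camera it gives the pose at the moment of the call.
- manip.job_done(): hands the job in; it is judged then, once.
The state is a dict: "time_s": time; "joint_pos": joint angles; "joint_vel": joint speeds; "effort": joint torques, N m; "tcp_pos": TCP position; "tool_rot": TCP orientation; "force": force on the tool from outside, world axes, zero at the start; "wrist_torque": the same for the moment, N m; "finger_gap": opening from 0.0 (shut) to 1.0 (fully open); "finger_force": force on a finger pad.
Only numpy, scipy, OpenCV 4.12 (cv2) and the standard library are available. Lean on these libraries where they do the work, as an engineer would, in place of code of your own. Each camera call takes 0.05 s, during which the arm holds its last target. There are 200 camera calls.

## Working session

There is one attempt and no reset: what is moved stays moved. The work goes in short steps, Python scripts to look and compute and a tool call to move; the robot and the scene stay as the last step left them, time stands still between calls to the robot, and variables do not carry over. Pictures are saved under pics/ and viewed, at most 10 in all, crops included, and the job is handed in when it is done.

Besides the shell and the picture viewer there is one more tool, called after "Call:" in YAML: its name, and indented under it one key for each argument. send_rows: Moves the arm, as the interface text tells. Its arguments: {"type":"object","properties":{"series":{"type":"array"},"force":{"type":"number"}},"required":["series"]}

```bash
mkdir -p pics; ls
cat > h.py <<'E'
import numpy as np, cv2
from rig import manip
def pix2ray(c,px):
    f=240/np.tan(np.radians(c["vfov"]/2))
    d=np.array([(px[0]-c["cx"])/f,(px[1]-c["cy"])/f]); u=d.copy()
    for _ in range(30): u=d/(1+c["k1"]*(u@u))
    M=np.array(c["camera_from_world"]); R=M[:3,:3]; o=-R.T@M[:3,3]
    return o,R.T@np.array([u[0],-u[1],-1])
def onplane(c,px,z):
    o,d=pix2ray(c,px); return (o+d*(z-o[2])/d[2]).round(4)
def proj(c,p):
    f=240/np.tan(np.radians(c["vfov"]/2))
    M=np.array(c["camera_from_world"]); q=M[:3,:3]@np.array(p)+M[:3,3]
    u=np.array([q[0],-q[1]])/-q[2]; u=u*(1+c["k1"]*(u@u))
    return u*f+[c["cx"],c["cy"]]
E
python3 - <<'E'
from h import *
for n in ("top","side"):
    c=manip.calibration(n); print(n,c); cv2.imwrite(f"pics/{n}0.png",manip.camera(n))
s=manip.get_state(); print(s)
E
```

```text
pics
top {'vfov': 42.716800752607995, 'cx': 309.1906836445466, 'cy': 239.37321005325526, 'k1': -0.203261827989923, 'camera_from_world': array([[ 0.25268768, -0.96753827,  0.00431574, -0.22971414],
       [ 0.87902842,  0.23143125,  0.41683164, -0.4998944 ],
       [-0.40429936, -0.10153457,  0.90897346, -1.76323848],
       [ 0.        ,  0.        ,  0.        ,  1.        ]])}
side {'vfov': 57.616366595324344, 'cx': 323.78743016123207, 'cy': 238.88636034208858, 'k1': -0.014861553245052983, 'camera_from_world': array([[-0.9900062 ,  0.14095076, -0.00453927,  0.53695169],
       [-0.07564572, -0.50360256,  0.86061733, -0.11589221],
       [ 0.11901868,  0.85235987,  0.50923198, -1.21048974],
       [ 0.        ,  0.        ,  0.        ,  1.        ]])}
{'time_s': 0.1, 'joint_pos': array([-8.94405400e-01,  2.55678323e-01,  1.07123328e-01, -4.30881037e-04,
       -1.42390697e+00, -2.84600672e-01]), 'joint_vel': array([ 0.00023265, -0.00125654,  0.00152518, -0.00020796,  0.00035044,
        0.00153951]), 'effort': array([-2.17757173e-03, -3.87603557e+01,  2.38474506e+01,  5.37787333e+00,
       -3.78740835e-03,  5.63254318e-06]), 'tcp_pos': array([ 0.20989342, -0.50788679,  0.23048572]), 'tool_rot': array([[-9.24251137e-01, -3.81784403e-01, -7.10250748e-04],
       [-3.81785060e-01,  9.24249813e-01,  1.56573157e-03],
       [ 5.86772285e-05,  1.71829231e-03, -9.99998522e-01]]), 'force': array([-0.33926265, -0.72926811, -1.4048276 ]), 'wrist_torque': array([ 0.02613712,  0.01237273, -0.01648835]), 'finger_force': 0.0, 'finger_gap': 1.0053287181757626}
```

View pics/top0.png

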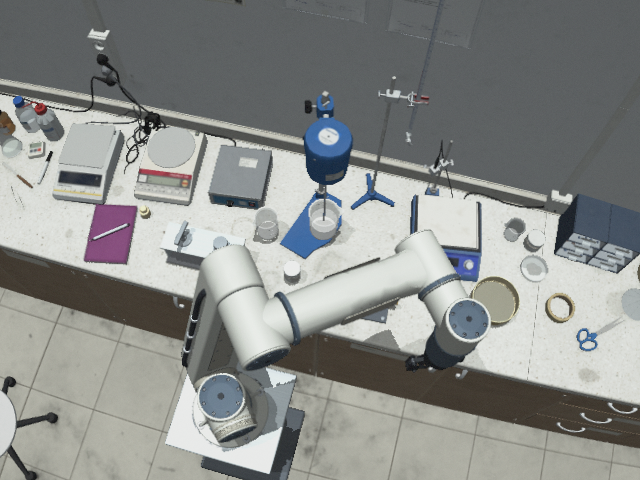

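View pics/side0.png

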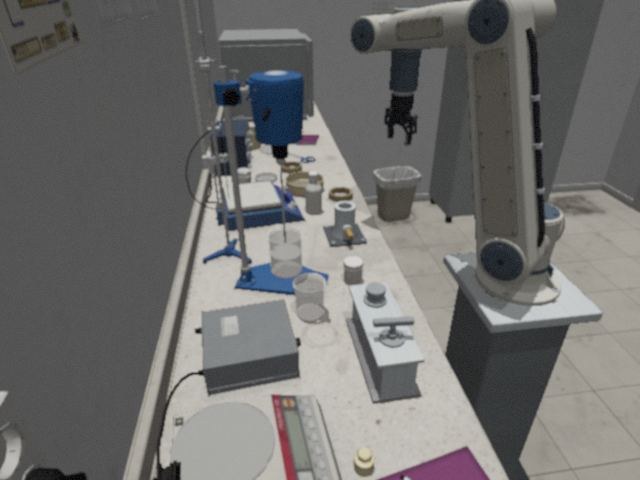

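Top view: the rack is at about (200,245), with the blade key's bar at (182,232). The arm hides the valve. Side view: the bar is at (393,322), the round key at (376,290), the jar at (353,268) and the valve at (345,212). I'll zoom in.

Run:
```python
from h import *
s=cv2.imread("pics/side0.png"); t=cv2.imread("pics/top0.png")
def cr(im,x,y,w,h,k): return cv2.resize(im[y:y+h,x:x+w],None,fx=k,fy=k,interpolation=cv2.INTER_CUBIC)
o=np.zeros((600,800,3),np.uint8)
o[:300,:400]=cr(s,350,275,80,60,5)
o[:300,400:]=cr(s,305,190,80,60,5)
o[300:,:400]=cr(t,150,205,80,60,5)
o[300:,400:]=cr(s,310,170,80,60,5) 
cv2.imwrite("pics/z.png",o)
```

```text
(no output)
```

View pics/z.png

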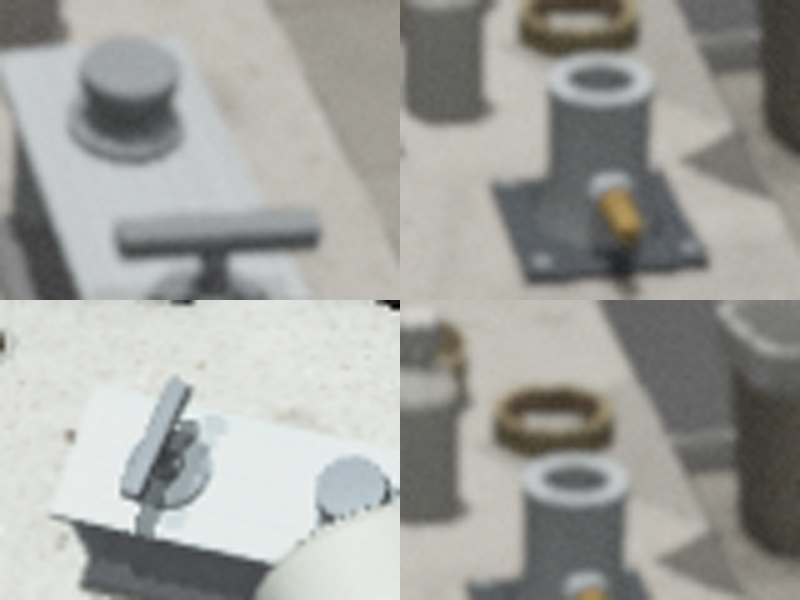

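Side zoom: the bar runs from (373,322) to (414,321), the knob top is at (376,289), the rim centre at (345.6,206) and the +y nozzle tip at (350,236). Top zoom: the bar runs from (185.5,222) to (177,243), and the knob top is at (220.4,242).

Run:
```python
from h import *
s=manip.calibration("side"); t=manip.calibration("top")
print("bar side ends",onplane(s,(374,322),.15),onplane(s,(413.5,321),.15))
print("bar top ends",onplane(t,(185.8,222),.157),onplane(t,(176.5,243),.157))
print("knob",onplane(s,(376,288.6),.142),onplane(t,(220.4,242.2),.142))
print("rim",onplane(s,(345.6,206),.11),"nozzle tip",onplane(s,(350,236),.045),"noz root",onplane(s,(346.5,227),.045))
print("base corners",[onplane(s,p,.008) for p in ((323.5,226.5),(331,246),(366,243))])
print("jar lid",onplane(s,(353,262),.068))
print(manip.calibration("wrist"))
```

```text
bar side ends [0.4824 0.2731 0.15  ] [0.406  0.2816 0.15  ]
bar top ends [0.4816 0.2754 0.157 ] [0.4084 0.2793 0.157 ]
knob [0.4498 0.1596 0.142 ] [0.4506 0.1561 0.142 ]
rim [ 0.4284 -0.3114  0.11  ] nozzle tip [ 0.4276 -0.235   0.045 ] noz root [ 0.4277 -0.2924  0.045 ]
base corners [array([ 0.4902, -0.3727,  0.008 ]), array([ 0.4847, -0.2453,  0.008 ]), array([ 0.3731, -0.2468,  0.008 ])]
jar lid [ 0.4544 -0.0589  0.068 ]
{'vfov': 70.06522555741034, 'cx': 317.3010787662753, 'cy': 241.57749435316796, 'k1': -0.05536513188495858, 'camera_from_world': array([[-0.38097061,  0.92458414,  0.00235886,  0.54875305],
       [-0.89018468, -0.36610462, -0.27118007,  0.0360299 ],
       [-0.24986521, -0.10541146,  0.96252574, -0.37868937],
       [ 0.        ,  0.        ,  0.        ,  1.        ]])}
```

```bash
cat >> h.py <<'E'
from scipy.spatial.transform import Rotation as Rn
def down(yaw):
    c,s=np.cos(yaw),np.sin(yaw); return np.array([[c,s,0],[s,-c,0],[0,0,-1.]])
def go(p,yaw):
    "turn units (6 deg) first in tool axes, then shift units (30mm) in the turned tool axes"
    s=manip.get_state(); R=s["tool_rot"]; T=down(yaw)
    print("turn",(np.degrees(Rn.from_matrix(R.T@T).as_rotvec())/6).round(2),
      "then shift",(T.T@(np.array(p)-s["tcp_pos"])/.03).round(2),"world d",(np.array(p)-s["tcp_pos"]).round(4))
E
python3 - <<'E'
from h import *
s=manip.get_state(); M=manip.calibration("wrist")["camera_from_world"]; R=M[:3,:3]; o=-R.T@M[:3,3]
print("cam",o,"in tool",s["tool_rot"].T@(o-s["tcp_pos"]),"view dir in tool",s["tool_rot"].T@R.T@[0,0,-1])
ct=s["tool_rot"].T@(o-s["tcp_pos"])
for yaw in (np.pi,np.pi+.39):
    p=np.array([.428,-.311,.45])-down(yaw)@ct; print(p); go(p,yaw)
E
```

```text
cam [ 0.14651075 -0.53409585  0.37297443] in tool [ 0.06859609  0.00021963 -0.14248451] view dir in tool [-2.71239199e-01  3.77982435e-04  9.62511898e-01]
[ 0.49659609 -0.31121963  0.30751549]
turn [ 0.02 -0.    3.74] then shift [-9.56  6.56 -2.57] world d [0.2867 0.1967 0.077 ]
[ 0.49152865 -0.2851237   0.30751549]
turn [ 0.02 -0.    0.02] then shift [-11.51   3.3   -2.57] world d [0.2816 0.2228 0.077 ]
```

Call:
send_rows:
  series:
    - {"translation": [0,0,-0.64],"turn": [0,0,0.94],"grip": 1}
    - {"translation": [0,0,-0.64],"turn": [0,0,0.94],"grip": 1}
    - {"translation": [0,0,-0.64],"turn": [0,0,0.93],"grip": 1}
    - {"translation": [0,0,-0.64],"turn": [0,0,0.93],"grip": 1}
    - {"translation": [-0.8,0.55,0],"turn": [0,0,0],"grip": 1}
    - {"translation": [-0.8,0.55,0],"turn": [0,0,0],"grip": 1}
    - {"translation": [-0.8,0.55,0],"turn": [0,0,0],"grip": 1}
    - {"translation": [-0.8,0.55,0],"turn": [0,0,0],"grip": 1}
    - {"translation": [-0.8,0.55,0],"turn": [0,0,0],"grip": 1}
    - {"translation": [-0.8,0.55,0],"turn": [0,0,0],"grip": 1}
    - {"translation": [-0.8,0.55,0],"turn": [0,0,0],"grip": 1}
    - {"translation": [-0.8,0.55,0],"turn": [0,0,0],"grip": 1}
    - {"translation": [-0.8,0.55,0],"turn": [0,0,0],"grip": 1}
    - {"translation": [-0.8,0.55,0],"turn": [0,0,0],"grip": 1}
    - {"translation": [-0.8,0.55,0],"turn": [0,0,0],"grip": 1}
    - {"translation": [-0.8,0.5,0],"turn": [0,0,0],"grip": 1}
    - {"translation": [0,0,0],"turn": [0,0,0],"grip": 1}
    - {"translation": [0,0,0],"turn": [0,0,0],"grip": 1}

```text
time_s: 1.6
tcp_pos: [0.4989, -0.3107, 0.3068]
tool_rot: [[-1.0, -0.002, -0.002], [-0.002, 1.0, 0.001], [0.002, 0.001, -1.0]]
force: [0.1, 0.3, 0.6]
finger_gap: 0.998
finger_force: 0.0
```

Run:
```python
from h import *
c=manip.calibration("wrist"); im=manip.camera("wrist"); cv2.imwrite("pics/w1.png",im)
s=manip.get_state(); print(s["tcp_pos"],s["tool_rot"].round(3))
p=proj(c,(.428,-.311,.11)); print(p, proj(c,(.428,-.311,.04)))
x,y=int(p[0])-100,int(p[1])-75
x=max(0,min(x,440));y=max(0,min(y,330))
print(x,y); cv2.imwrite("pics/w1z.png",cv2.resize(im[y:y+150,x:x+200],None,fx=4,fy=4,interpolation=cv2.INTER_CUBIC))
```

```text
[ 0.4981507  -0.31142211  0.30737232] [[-1.    -0.001 -0.001]
 [-0.001  1.     0.   ]
 [ 0.001  0.    -1.   ]]
[316.439166   143.69762939] [316.48743486 144.15644337]
216 68
```

View pics/w1z.png

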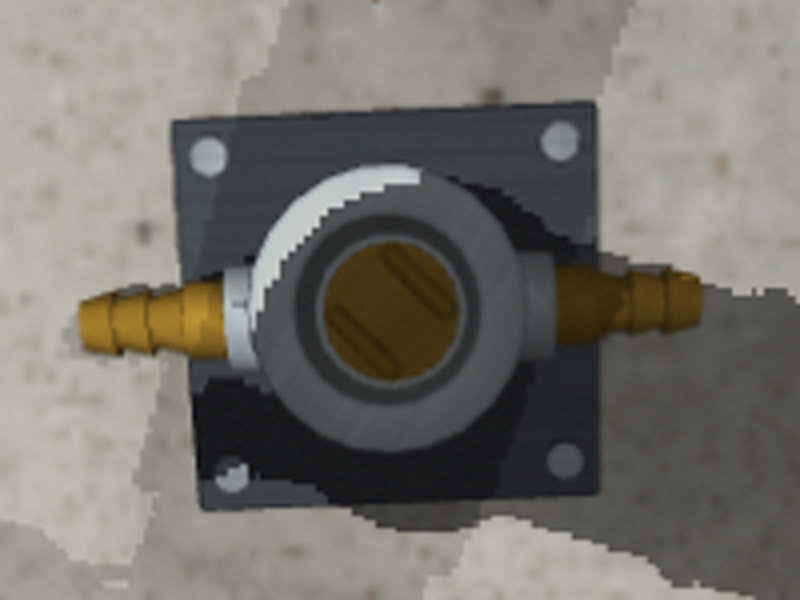

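The wrist view looks straight down the bore. The rim centre is at about (313,145), the lugs run 45° down-right, and the nozzles are tilted by about 0.05 rad. That puts the slot yaw near 0.81 in the world, so the spindle is at about 0.76. Next I'll go to the rack.

Run:
```python
from h import *
c=manip.calibration("wrist"); print("valve",onplane(c,(313.1,145),.11), onplane(c,(314,145.5),.04))
im=cv2.imread("pics/top0.png"); t=manip.calibration("top"); s=manip.calibration("side")
print("motor top",onplane(t,(328,138),.55), onplane(s,(277,77),.55),"chuck",onplane(s,(280,153),.335))
go((.36,-.311,.32),np.pi)
go((.505,.2775,.32),np.pi)
```

```text
valve [ 0.4286 -0.315   0.11  ] [ 0.4289 -0.3147  0.04  ]
motor top [ 0.6236 -0.12    0.55  ] [ 0.6305 -0.0442  0.55  ] chuck [ 0.6279 -0.1941  0.335 ]
turn [ 0.   -0.01  0.01] then shift [ 4.61  0.01 -0.42] world d [-0.1382  0.0004  0.0126]
turn [ 0.   -0.01  0.01] then shift [-0.23 19.63 -0.42] world d [0.0068 0.5889 0.0126]
```

Call:
send_rows:
  series:
    - {"translation": [0.92,0,-0.08],"turn": [0,0,0],"grip": 1}
    - {"translation": [0.92,0.5,-0.08],"turn": [0,0,0],"grip": 1}
    - {"translation": [0.92,0.5,-0.08],"turn": [0,0,0],"grip": 1}
    - {"translation": [0.92,0.8,-0.08],"turn": [0,0,0],"grip": 1}
    - {"translation": [0.92,0.8,-0.08],"turn": [0,0,0],"grip": 1}
    - {"translation": [0,1,0],"turn": [0,0,0],"grip": 1}
    - {"translation": [0,1,0],"turn": [0,0,0],"grip": 1}
    - {"translation": [0,1,0],"turn": [0,0,0],"grip": 1}
    - {"translation": [0,1,0],"turn": [0,0,0],"grip": 1}
    - {"translation": [0,1,0],"turn": [0,0,0],"grip": 1}
    - {"translation": [0,1,0],"turn": [0,0,0],"grip": 1}
    - {"translation": [0,1,0],"turn": [0,0,0],"grip": 1}
    - {"translation": [0,1,0],"turn": [0,0,0],"grip": 1}
    - {"translation": [0,1,0],"turn": [0,0,0],"grip": 1}
    - {"translation": [0,1,0],"turn": [0,0,0],"grip": 1}
    - {"translation": [0,1,0],"turn": [0,0,0],"grip": 1}
    - {"translation": [0,1,0],"turn": [0,0,0],"grip": 1}
    - {"translation": [-0.5,1,0],"turn": [0,0,0],"grip": 1}
    - {"translation": [-0.8,0.8,0],"turn": [0,0,0],"grip": 1}

```text
time_s: 3.23
tcp_pos: [0.3983, 0.1812, 0.3213]
tool_rot: [[-1.0, -0.001, 0.002], [-0.001, 1.0, 0.002], [-0.002, 0.002, -1.0]]
force: [-0.6, 0.2, 1.6]
finger_gap: 1.006
finger_force: 0.0
```

Call:
send_rows:
  series:
    - {"translation": [-0.8,0.7,0],"turn": [0,0,0],"grip": 1}
    - {"translation": [-0.9,0.7,0],"turn": [0,0,0],"grip": 1}
    - {"translation": [-0.9,0.7,0],"turn": [0,0,0],"grip": 1}
    - {"translation": [-0.8,0.2,0],"turn": [0,0,0],"grip": 1}
    - {"translation": [0,0,0],"turn": [0,0,0],"grip": 1}
    - {"translation": [0,0,0],"turn": [0,0,0],"grip": 1}

```text
time_s: 3.73
tcp_pos: [0.5017, 0.2484, 0.3188]
tool_rot: [[-1.0, 0.002, -0.002], [0.002, 1.0, -0.002], [0.002, -0.002, -1.0]]
force: [-0.2, 0.1, 0.1]
finger_gap: 1.005
finger_force: 0.0
```

Run:
```python
from h import *
c=manip.calibration("wrist"); im=manip.camera("wrist"); cv2.imwrite("pics/w2.png",im)
s=manip.get_state(); print(s["time_s"],s["tcp_pos"],s["tool_rot"].round(3))
p=proj(c,(.445,.2775,.157)); print(p)
x,y=int(p[0])-100,int(p[1])-75
x=max(0,min(x,440));y=max(0,min(y,330))
print(x,y); cv2.imwrite("pics/w2z.png",cv2.resize(im[y:y+150,x:x+200],None,fx=4,fy=4,interpolation=cv2.INTER_CUBIC))
```

```text
3.7833 [0.50114596 0.24820891 0.31981278] [[-1.     0.001 -0.001]
 [ 0.001  1.    -0.001]
 [ 0.001 -0.001 -1.   ]]
[350.45949711 160.10504723]
250 85
```

View pics/w2z.png

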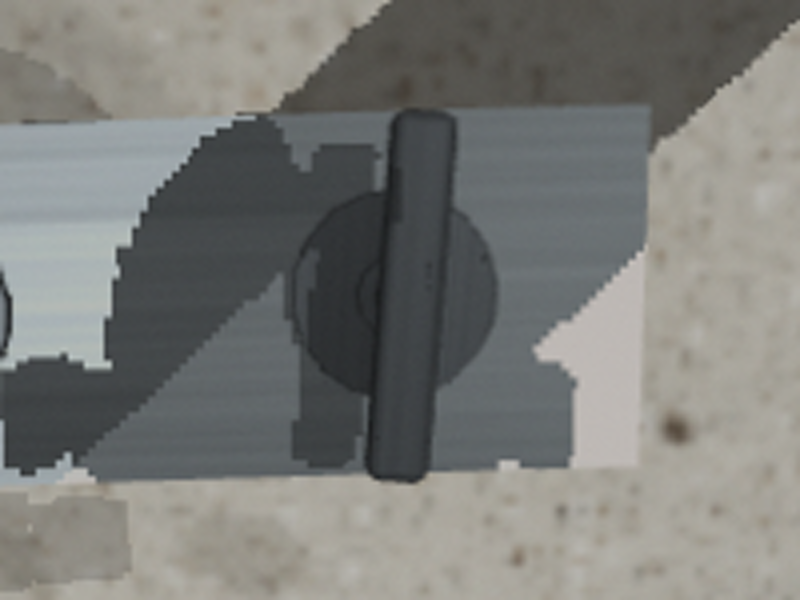

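The wrist view shows the bar top running from (356.8,112.5) to (350.3,205), with its centre at about (353.5,158.8). The yaw is about -0.07 in the world.

Run:
```python
from h import *
c=manip.calibration("wrist")
a,b=onplane(c,(356.6,113),.157),onplane(c,(350.3,204.5),.157); m=(a+b)/2; d=b-a
print(a,b,m,np.linalg.norm(d),np.arctan2(d[1],d[0]), onplane(c,(250+395/4,85+293/4),.112))
go((m[0],m[1],.131),np.pi-.07)
```

```text
[0.4056 0.2819 0.157 ] [0.4837 0.2782 0.157 ] [0.44465 0.28005 0.157  ] 0.07818759492400314 -0.04733976467611636 [0.4446 0.28   0.112 ]
turn [-0.01 -0.    0.65] then shift [1.95 0.93 6.29] world d [-0.0565  0.0318 -0.1888]
```

Call:
send_rows:
  series:
    - {"translation": [0,0,0],"turn": [0,0,0.53],"grip": 1}
    - {"translation": [0.65,0.31,0.3],"turn": [0,0,0],"grip": 1}
    - {"translation": [0.65,0.31,0.5],"turn": [0,0,0],"grip": 1}
    - {"translation": [0.65,0.31,0.5],"turn": [0,0,0],"grip": 1}
    - {"translation": [0,0,0.8],"turn": [0,0,0],"grip": 1}
    - {"translation": [0,0,0.8],"turn": [0,0,0],"grip": 1}
    - {"translation": [0,0,0.8],"turn": [0,0,0],"grip": 1}
    - {"translation": [0,0,0.7],"turn": [0,0,0],"grip": 1}
    - {"translation": [0,0,0.6],"turn": [0,0,0],"grip": 1}
    - {"translation": [0,0,0.5],"turn": [0,0,0],"grip": 1}
    - {"translation": [0,0,0.4],"turn": [0,0,0],"grip": 1}
    - {"translation": [0,0,0.4],"turn": [0,0,0],"grip": 1}
    - {"translation": [0,0,0],"turn": [0,0,0],"grip": 1}
    - {"translation": [0,0,0],"turn": [0,0,0],"grip": 1}

```text
time_s: 4.95
tcp_pos: [0.4437, 0.2795, 0.132]
tool_rot: [[-0.998, 0.055, 0.001], [0.055, 0.998, 0.0], [-0.001, 0.0, -1.0]]
force: [0.1, 0.1, 0.1]
finger_gap: 1.002
finger_force: 0.0
```

Call:
send_rows:
  force: 90
  series:
    - {"translation": [0,0,0],"turn": [0,0,0],"grip": -1}
    - {"translation": [0,0,0],"turn": [0,0,0],"grip": -1}
    - {"translation": [0,0,0],"turn": [0,0,0],"grip": -1}
    - {"translation": [0,0,0],"turn": [0,0,0],"grip": -1}
    - {"translation": [0,0,0],"turn": [0,0,0],"grip": -1}
    - {"translation": [0,0,0],"turn": [0,0,0],"grip": -1}
    - {"translation": [0,0,0],"turn": [0,0,0],"grip": -1}
    - {"translation": [0,0,0],"turn": [0,0,0],"grip": -1}
    - {"translation": [0,0,0],"turn": [0,0,0],"grip": -1}
    - {"translation": [0,0,0],"turn": [0,0,0],"grip": -1}
    - {"translation": [0,0,0],"turn": [0,0,0],"grip": -1}
    - {"translation": [0,0,0],"turn": [0,0,0],"grip": -1}

```text
time_s: 5.95
tcp_pos: [0.4442, 0.2802, 0.1313]
tool_rot: [[-0.998, 0.055, 0.0], [0.055, 0.998, -0.0], [-0.0, -0.0, -1.0]]
force: [-1.2, -2.9, 4.0]
finger_gap: 0.142
finger_force: 87.9
```

Call:
send_rows:
  series:
    - {"translation": [0,0,-0.2],"turn": [0,0,0],"grip": -1}
    - {"translation": [0,0,-0.4],"turn": [0,0,0],"grip": -1}
    - {"translation": [0,0,-0.5],"turn": [0,0,0],"grip": -1}
    - {"translation": [0,0,-0.5],"turn": [0,0,0],"grip": -1}
    - {"translation": [0,0,-0.5],"turn": [0,0,0],"grip": -1}
    - {"translation": [0,0,-0.5],"turn": [0,0,0],"grip": -1}
    - {"translation": [0,0,-0.5],"turn": [0,0,0],"grip": -1}
    - {"translation": [0,0,-0.5],"turn": [0,0,0],"grip": -1}
    - {"translation": [0,0,-0.5],"turn": [0,0,0],"grip": -1}
    - {"translation": [0,0,-0.5],"turn": [0,0,0],"grip": -1}
    - {"translation": [0,0,0],"turn": [0,0,0],"grip": -1}
    - {"translation": [0,0,0],"turn": [0,0,0],"grip": -1}

```text
time_s: 6.95
tcp_pos: [0.4439, 0.2809, 0.2688]
tool_rot: [[-0.998, 0.055, -0.0], [0.055, 0.998, 0.001], [0.0, 0.001, -1.0]]
force: [0.1, -0.4, -2.9]
finger_gap: 0.147
finger_force: 88.1
```

Run:
```python
from h import *
c=manip.calibration("wrist"); im=manip.camera("wrist"); sd=manip.camera("side")
s=manip.get_state(); print(s["time_s"],s["tcp_pos"],s["finger_gap"],s["finger_force"],s["force"])
o=np.zeros((480,800,3),np.uint8); o[:,:400]=cv2.resize(im[60:384,100:500],(400,324))[:324].copy() if 0 else cv2.copyMakeBorder(im[60:384,120:520],0,156,0,0,cv2.BORDER_CONSTANT)
x,y=map(int,proj(manip.calibration("side"),s["tcp_pos"]))
o[:,400:]=cv2.resize(sd[max(0,y-40):max(0,y-40)+120,x-50:x+50],(400,480),interpolation=cv2.INTER_CUBIC); print(x-50,max(0,y-40))
cv2.imwrite("pics/w3.png",o)
go((.38,.2,s["tcp_pos"][2]),np.pi-.055)
go((.4287,-.315,s["tcp_pos"][2]),np.pi+.81)
```

```text
7.05 [0.44337195 0.28023622 0.26747512] 0.1437338376904875 88.06239724159241 [ 0.45018807 -0.80976632 -1.67084316]
349 232
turn [-0.01 -0.02 -0.  ] then shift [ 1.96 -2.79  0.  ] world d [-0.0634 -0.0802  0.    ]
turn [-0.   -0.03 -8.26] then shift [ 14.71 -13.33   0.  ] world d [-0.0147 -0.5952  0.    ]
```

View pics/w3.png

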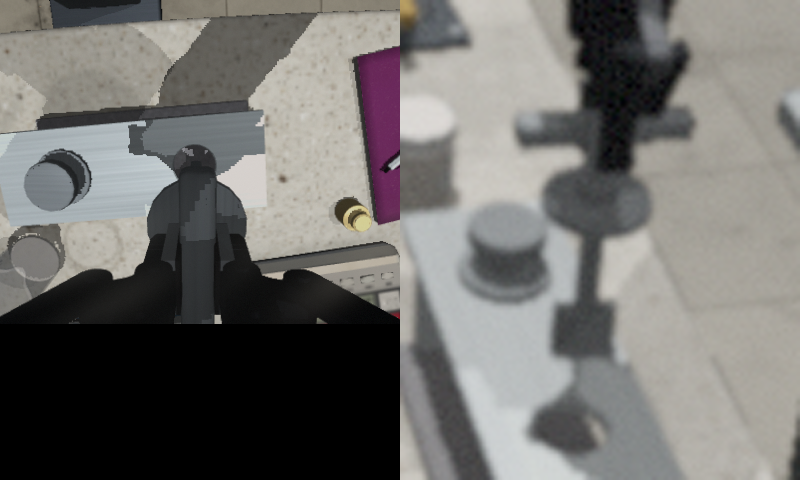

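The key hangs upright and centred in the fingers, with the flat blade clear of the rack and the round key still in place. I'll carry it over on the robot's side of the stirrer.

Call:
send_rows:
  series:
    - {"translation": [0.35,-0.4,0],"turn": [0,0,0],"grip": -1}
    - {"translation": [0.6,-0.8,0],"turn": [0,0,0],"grip": -1}
    - {"translation": [0.6,-0.9,0],"turn": [0,0,0],"grip": -1}
    - {"translation": [0.4,-0.9,0],"turn": [0,0,0],"grip": -1}
    - {"translation": [-0.05,-0.9,0],"turn": [0,0,0],"grip": -1}
    - {"translation": [-0.05,-0.9,0],"turn": [0,0,0],"grip": -1}
    - {"translation": [-0.05,-0.9,0],"turn": [0,0,0],"grip": -1}
    - {"translation": [-0.05,-0.9,0],"turn": [0,0,0],"grip": -1}
    - {"translation": [-0.05,-0.9,0],"turn": [0,0,0],"grip": -1}
    - {"translation": [-0.05,-0.9,0],"turn": [0,0,0],"grip": -1}
    - {"translation": [-0.05,-0.9,0],"turn": [0,0,0],"grip": -1}
    - {"translation": [-0.05,-0.9,0],"turn": [0,0,0],"grip": -1}
    - {"translation": [-0.05,-0.9,0],"turn": [0,0,0],"grip": -1}
    - {"translation": [-0.05,-0.9,0],"turn": [0,0,0],"grip": -1}
    - {"translation": [-0.05,-0.9,0],"turn": [0,0,0],"grip": -1}
    - {"translation": [-0.05,-0.9,0],"turn": [0,0,0],"grip": -1}
    - {"translation": [-0.05,-0.8,0],"turn": [0,0,0],"grip": -1}
    - {"translation": [-0.05,-0.6,0],"turn": [0,0,0],"grip": -1}
    - {"translation": [-0.05,-0.4,0],"turn": [0,0,0],"grip": -1}

```text
time_s: 8.63
tcp_pos: [0.3813, -0.1864, 0.2676]
tool_rot: [[-0.998, 0.057, -0.003], [0.057, 0.998, 0.001], [0.003, 0.0, -1.0]]
force: [-0.2, 0.0, -2.3]
finger_gap: 0.145
finger_force: 88.0
```

Call:
send_rows:
  series:
    - {"translation": [0,0,0],"turn": [0,0,-0.8],"grip": -1}
    - {"translation": [0,0,0],"turn": [0,0,-0.8],"grip": -1}
    - {"translation": [0,0,0],"turn": [0,0,-0.8],"grip": -1}
    - {"translation": [0,0,0],"turn": [0,0,-0.8],"grip": -1}
    - {"translation": [0,0,0],"turn": [0,0,-0.8],"grip": -1}
    - {"translation": [0,0,0],"turn": [0,0,-0.8],"grip": -1}
    - {"translation": [0,0,0],"turn": [0,0,-0.8],"grip": -1}
    - {"translation": [0,0,0],"turn": [0,0,-0.8],"grip": -1}
    - {"translation": [0,0,0],"turn": [0,0,-0.8],"grip": -1}
    - {"translation": [0,0,0],"turn": [0,0,-0.8],"grip": -1}
    - {"translation": [0,0,0],"turn": [0,0,-0.26],"grip": -1}
    - {"translation": [0,0,0],"turn": [0,0,0],"grip": -1}
    - {"translation": [0,0,0],"turn": [0,0,0],"grip": -1}

```text
time_s: 9.72
tcp_pos: [0.3818, -0.1848, 0.2681]
tool_rot: [[-0.691, -0.723, -0.002], [-0.723, 0.691, 0.001], [0.001, 0.002, -1.0]]
force: [-1.2, -0.1, -1.7]
finger_gap: 0.142
finger_force: 88.1
```

Run:
```python
from h import *
s=manip.get_state(); print(s["time_s"],s["tcp_pos"],s["finger_gap"],s["joint_pos"].round(2))
c=manip.calibration("side"); print("upright check:",proj(c,(.4434,.2802,.287)),proj(c,(.4434,.2802,.153)))
go((.4287,-.315,.265),np.pi+.81)
```

```text
9.7167 [ 0.38179154 -0.18475815  0.2681386 ] 0.1415859331477205 [-0.08 -0.01 -0.1  -0.   -1.48 -0.68]
upright check: [400.65431521 263.46678612] [394.70333282 321.2527157 ]
turn [ 0.02 -0.01 -0.01] then shift [ 2.07 -4.13  0.1 ] world d [ 0.0469 -0.1302 -0.0031]
```

Call:
send_rows:
  series:
    - {"translation": [0.2,-0.4,0],"turn": [0,0,0],"grip": -1}
    - {"translation": [0.35,-0.7,0],"turn": [0,0,0],"grip": -1}
    - {"translation": [0.35,-0.7,0],"turn": [0,0,0],"grip": -1}
    - {"translation": [0.35,-0.7,0],"turn": [0,0,0],"grip": -1}
    - {"translation": [0.35,-0.7,0],"turn": [0,0,0],"grip": -1}
    - {"translation": [0.27,-0.53,0],"turn": [0,0,0],"grip": -1}
    - {"translation": [0.2,-0.4,0],"turn": [0,0,0],"grip": -1}
    - {"translation": [0,0,0],"turn": [0,0,0],"grip": -1}
    - {"translation": [0,0,0],"turn": [0,0,0],"grip": -1}

```text
time_s: 10.47
tcp_pos: [0.4289, -0.3156, 0.268]
tool_rot: [[-0.691, -0.723, -0.002], [-0.723, 0.691, 0.001], [0.0, 0.002, -1.0]]
force: [0.2, 0.7, -2.0]
finger_gap: 0.144
finger_force: 88.3
```

Run:
```python
from h import *
cw=manip.calibration("wrist"); im=manip.camera("wrist"); sd=manip.camera("side")
s=manip.get_state(); print(s["time_s"],s["tcp_pos"]); go((.4287,-.315,.265),np.pi+.81)
c=manip.calibration("side")
print("expect blade bottom",proj(c,s["tcp_pos"]-[0,0,.115]),"bar",proj(c,s["tcp_pos"]+[0,0,.019]),"rim",proj(c,(.4287,-.315,.11)))
print("wrist rim",proj(cw,(.4287,-.315,.11)),"blade",proj(cw,s["tcp_pos"]-[0,0,.115]))
x,y=map(int,proj(c,s["tcp_pos"])); x-=50;y-=40; y=max(0,y); print(x,y)
o=np.zeros((480,800,3),np.uint8); o[:,:400]=cv2.resize(sd[y:y+120,x:x+100],(400,480),interpolation=cv2.INTER_CUBIC)
w=im[100:340,220:420]; o[:,400:]=cv2.resize(w,(400,480),interpolation=cv2.INTER_CUBIC)
cv2.imwrite("pics/w4.png",o)
```

```text
10.5667 [ 0.42885087 -0.31492235  0.2687727 ]
turn [ 0.01  0.   -0.01] then shift [0.01 0.   0.13] world d [-0.0002 -0.0001 -0.0038]
expect blade bottom [345.54586852 192.78239965] bar [346.48749841 151.09581094] rim [345.2999473  205.49632136]
wrist rim [317.25983784 224.58744198] blade [317.32863859 237.37637445]
296 117
```

View pics/w4.png

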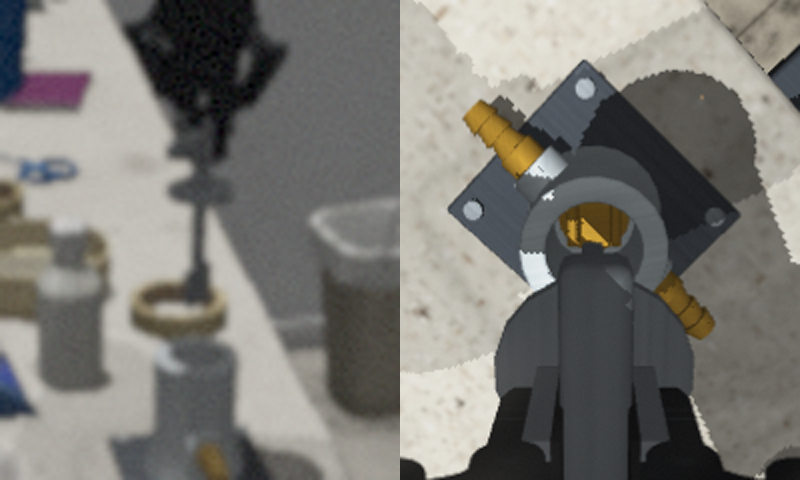

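The side view shows the blade hanging centred over the bore. In the wrist view the rim is at about (317,222), as predicted, and the slot lines up with the bar. I'll lower it.

Call:
send_rows:
  series:
    - {"translation": [0,0,0.4],"turn": [0,0,0],"grip": -1}
    - {"translation": [0,0,0.5],"turn": [0,0,0],"grip": -1}
    - {"translation": [0,0,0.4],"turn": [0,0,0],"grip": -1}
    - {"translation": [0,0,0.3],"turn": [0,0,0],"grip": -1}
    - {"translation": [0,0,0.3],"turn": [0,0,0],"grip": -1}
    - {"translation": [0,0,0.4],"turn": [0,0,0],"grip": -1}
    - {"translation": [0,0,0.4],"turn": [0,0,0],"grip": -1}
    - {"translation": [0,0,0.3],"turn": [0,0,0],"grip": -1}
    - {"translation": [0,0,0.3],"turn": [0,0,0],"grip": -1}
    - {"translation": [0,0,0],"turn": [0,0,0],"grip": -1}
    - {"translation": [0,0,0],"turn": [0,0,0],"grip": -1}

```text
time_s: 11.48
tcp_pos: [0.429, -0.3154, 0.17]
tool_rot: [[-0.69, -0.724, -0.001], [-0.724, 0.69, -0.0], [0.0, 0.0, -1.0]]
force: [0.2, -0.3, -1.7]
finger_gap: 0.145
finger_force: 88.2
```

Call:
send_rows:
  series:
    - {"translation": [0,0,0.15],"turn": [0,0,0],"grip": -1}
    - {"translation": [0,0,0.15],"turn": [0,0,0],"grip": -1}
    - {"translation": [0,0,0.15],"turn": [0,0,0],"grip": -1}
    - {"translation": [0,0,0.15],"turn": [0,0,0],"grip": -1}
    - {"translation": [0,0,0.15],"turn": [0,0,0],"grip": -1}
    - {"translation": [0,0,0.1],"turn": [0,0,0],"grip": -1}
    - {"translation": [0,0,0.1],"turn": [0,0,0],"grip": -1}
    - {"translation": [0,0,0.08],"turn": [0,0,0],"grip": -1}
    - {"translation": [0,0,0],"turn": [0,0,0],"grip": -1}
    - {"translation": [0,0,0],"turn": [0,0,0],"grip": -1}

```text
time_s: 12.32
tcp_pos: [0.4291, -0.3154, 0.1392]
tool_rot: [[-0.69, -0.724, -0.0], [-0.724, 0.69, -0.0], [0.0, 0.0, -1.0]]
force: [-0.0, -0.8, -2.5]
finger_gap: 0.143
finger_force: 88.3
```

Call:
send_rows:
  series:
    - {"translation": [0,0,0.08],"turn": [0,0,0],"grip": -1}
    - {"translation": [0,0,0],"turn": [0,0,0],"grip": -1}
    - {"translation": [0,0,0],"turn": [0,0,0],"grip": -1}
    - {"translation": [0,0,0],"turn": [0,0,0.3],"grip": -1}
    - {"translation": [0,0,0],"turn": [0,0,0.6],"grip": -1}
    - {"translation": [0,0,0],"turn": [0,0,0.6],"grip": -1}
    - {"translation": [0,0,0],"turn": [0,0,0.6],"grip": -1}
    - {"translation": [0,0,0],"turn": [0,0,0.6],"grip": -1}
    - {"translation": [0,0,0],"turn": [0,0,0.6],"grip": -1}
    - {"translation": [0,0,0],"turn": [0,0,0.6],"grip": -1}
    - {"translation": [0,0,0],"turn": [0,0,0.6],"grip": -1}
    - {"translation": [0,0,0],"turn": [0,0,0.6],"grip": -1}
    - {"translation": [0,0,0],"turn": [0,0,0.6],"grip": -1}
    - {"translation": [0,0,0],"turn": [0,0,0.6],"grip": -1}
    - {"translation": [0,0,0],"turn": [0,0,0.6],"grip": -1}
    - {"translation": [0,0,0],"turn": [0,0,0.6],"grip": -1}
    - {"translation": [0,0,0],"turn": [0,0,0.6],"grip": -1}
    - {"translation": [0,0,0],"turn": [0,0,0.6],"grip": -1}
    - {"translation": [0,0,0],"turn": [0,0,0.6],"grip": -1}
    - {"translation": [0,0,0],"turn": [0,0,0],"grip": -1}

```text
time_s: 13.98
tcp_pos: [0.4293, -0.315, 0.1368]
tool_rot: [[-0.986, 0.166, 0.001], [0.166, 0.986, 0.001], [-0.0, 0.001, -1.0]]
force: [0.5, 1.9, -2.8]
finger_gap: 0.144
finger_force: 88.3
```

Run:
```python
from h import *
s=manip.get_state(); R=s["tool_rot"]; print(s["tcp_pos"],"key yaw",np.arctan2(-R[1,0],-R[0,0]),s["wrist_torque"],s["force"],s["joint_pos"].round(2))
```

```text
[ 0.42934092 -0.31497689  0.13677412] key yaw -0.1664461115716257 [ 0.77317488 -0.31365269  0.08916644] [ 0.52873952  1.9072634  -2.77940706] [-0.34  0.27 -0.12 -0.   -1.18 -1.4 ]
```

Call:
send_rows:
  series:
    - {"translation": [0,0,0],"turn": [0,0,0.3],"grip": -1}
    - {"translation": [0,0,0],"turn": [0,0,0.3],"grip": -1}
    - {"translation": [0,0,0],"turn": [0,0,0.3],"grip": -1}
    - {"translation": [0,0,0],"turn": [0,0,0.3],"grip": -1}
    - {"translation": [0,0,0],"turn": [0,0,0],"grip": -1}

```text
time_s: 14.4
tcp_pos: [0.4294, -0.3151, 0.1369]
tool_rot: [[-0.958, 0.285, 0.001], [0.285, 0.958, 0.0], [-0.001, 0.001, -1.0]]
force: [1.2, 0.8, -2.1]
finger_gap: 0.142
finger_force: 88.3
```

Run:
```python
from h import *
s=manip.get_state(); R=s["tool_rot"]; print(s["tcp_pos"],"key yaw",np.arctan2(-R[1,0],-R[0,0]),s["wrist_torque"],s["force"])
```

```text
[ 0.42944802 -0.3150768   0.13685065] key yaw -0.2891357969876406 [ 0.82932524 -0.49174286 -0.00354774] [ 1.24827268  0.75013413 -2.10985247]
```

Still no stop, so I'll keep turning in small steps.

Call:
send_rows:
  series:
    - {"translation": [0,0,0],"turn": [0,0,0.25],"grip": -1}
    - {"translation": [0,0,0],"turn": [0,0,0.25],"grip": -1}
    - {"translation": [0,0,0],"turn": [0,0,0.25],"grip": -1}
    - {"translation": [0,0,0],"turn": [0,0,0],"grip": -1}

```text
time_s: 14.73
tcp_pos: [0.4295, -0.3151, 0.1369]
tool_rot: [[-0.933, 0.359, 0.001], [0.359, 0.933, 0.0], [-0.001, 0.001, -1.0]]
force: [2.1, 1.3, -1.9]
finger_gap: 0.149
finger_force: 88.3
```

Run:
```python
from h import *
s=manip.get_state(); R=s["tool_rot"]; print(s["tcp_pos"],"key yaw",np.arctan2(-R[1,0],-R[0,0]),s["wrist_torque"],s["force"])
```

```text
[ 0.4295058  -0.31510504  0.13686903] key yaw -0.3667644649264181 [ 1.02611366 -0.67598731  0.2192666 ] [ 2.14889585  1.33858666 -1.93897427]
```

Call:
send_rows:
  series:
    - {"translation": [0,0,0],"turn": [0,0,0.25],"grip": -1}
    - {"translation": [0,0,0],"turn": [0,0,0.25],"grip": -1}
    - {"translation": [0,0,0],"turn": [0,0,0.25],"grip": -1}
    - {"translation": [0,0,0],"turn": [0,0,0],"grip": -1}

```text
time_s: 15.07
tcp_pos: [0.4296, -0.3152, 0.1369]
tool_rot: [[-0.903, 0.429, 0.001], [0.43, 0.903, -0.0], [-0.001, 0.0, -1.0]]
force: [2.2, 1.8, -2.1]
finger_gap: 0.148
finger_force: 88.8
```

Run:
```python
from h import *
s=manip.get_state(); R=s["tool_rot"]; print(s["tcp_pos"],"key yaw",np.arctan2(-R[1,0],-R[0,0]),s["wrist_torque"],s["force"])
```

```text
[ 0.42961894 -0.31519897  0.13689215] key yaw -0.4439393000706596 [ 0.94343545 -0.88089904  0.96611309] [ 2.17238686  1.79119768 -2.13182444]
```

The torque has risen to about 1 N m at key yaw -0.44, which is the stop. I'll ease off, release and rise.

Call:
send_rows:
  series:
    - {"translation": [0,0,0.06],"turn": [0,0,0],"grip": -1}
    - {"translation": [0,0,0],"turn": [0,0,-0.3],"grip": -1}
    - {"translation": [0,0,0],"turn": [0,0,0],"grip": -1}
    - {"translation": [0,0,0],"turn": [0,0,0],"grip": -0.1}
    - {"translation": [0,0,0],"turn": [0,0,0],"grip": -0.1}
    - {"translation": [0,0,0],"turn": [0,0,0],"grip": -0.1}
    - {"translation": [0,0,0],"turn": [0,0,0],"grip": -0.1}
    - {"translation": [0,0,0],"turn": [0,0,0],"grip": -0.1}
    - {"translation": [0,0,0],"turn": [0,0,0],"grip": -0.1}

```text
time_s: 15.82
tcp_pos: [0.429, -0.3155, 0.1349]
tool_rot: [[-0.915, 0.404, -0.0], [0.404, 0.915, -0.0], [0.0, -0.0, -1.0]]
force: [-0.4, 0.2, 0.4]
finger_gap: 0.453
finger_force: 0.0
```

Call:
send_rows:
  series:
    - {"translation": [0,0,-0.2],"turn": [0,0,0],"grip": -0.1}
    - {"translation": [0,0,-0.4],"turn": [0,0,0],"grip": -0.1}
    - {"translation": [0,0,-0.6],"turn": [0,0,0],"grip": -0.1}
    - {"translation": [0,0,-0.7],"turn": [0,0,0],"grip": -0.1}
    - {"translation": [0,0,-0.8],"turn": [0,0,0],"grip": -0.1}
    - {"translation": [0,0,-0.8],"turn": [0,0,0],"grip": -0.1}
    - {"translation": [0,0,-0.8],"turn": [0,0,0],"grip": -0.1}
    - {"translation": [-0.8,0,-0.2],"turn": [0,0,0],"grip": -0.1}
    - {"translation": [-0.8,0,0],"turn": [0,0,0],"grip": -0.1}
    - {"translation": [-0.4,0,0],"turn": [0,0,0],"grip": -0.1}
    - {"translation": [0,0,0],"turn": [0,0,0],"grip": -0.1}
    - {"translation": [0,0,0],"turn": [0,0,0],"grip": -0.1}

```text
time_s: 16.82
tcp_pos: [0.484, -0.3396, 0.2696]
tool_rot: [[-0.915, 0.404, -0.001], [0.404, 0.915, 0.0], [0.001, -0.0, -1.0]]
force: [-0.2, 0.5, 0.3]
finger_gap: 0.452
finger_force: 0.0
```

Run:
```python
from h import *
c=manip.calibration("wrist"); im=manip.camera("wrist"); sd=manip.camera("side")
s=manip.get_state(); print(s["time_s"],s["tcp_pos"])
x,y=map(int,proj(c,(.429,-.315,.13))); print("exp",proj(c,(.429,-.315,.161)),proj(c,(.429,-.315,.11)))
x=min(max(0,x-100),440);y=min(max(0,y-120),240); print(x,y)
o=np.zeros((480,800,3),np.uint8); o[:,:400]=cv2.resize(im[y:y+240,x:x+200],(400,480)); o[:,400:]=cv2.resize(sd[140:260,300:400],(400,480),interpolation=cv2.INTER_CUBIC)
cv2.imwrite("pics/w5.png",o)
```

```text
16.9167 [ 0.48344543 -0.33951887  0.27035906]
exp [317.27411739 158.12585628] [317.25445312 156.10919795]
217 36
```

View pics/w5.png

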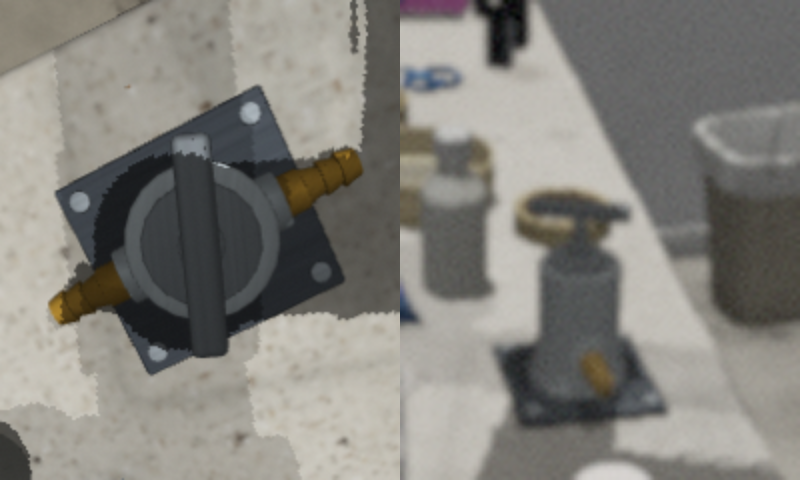

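The wrist view shows the bar centred over the bore at about (318,159), 21.6° (0.38 rad) clockwise of the valve's x. That matches the stop plus the play. The side view shows the key upright with its collar on the rim, so I'm handing in.

```bash
python3 -c "
from rig import manip
print(manip.job_done())"
```

```text
the job is handed in; nothing more can be done
None
```

I handed the job in at about 17 s: I turned the valve clockwise until the torque rose to about 1 N m at the stop, and left the blade key upright in it with its collar on the rim. I never touched the round key, jar or bottle; the judge's result was not shown.

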